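# Cull the broken clothes pegs from the washboard

## Robot

A 6-joint arm with a two-finger parallel gripper is mounted at the origin on the work surface. World frame = base frame: x ahead of the robot, y to its left, z up, the work surface at z = 0. Lengths are in m, angles in rad, forces in N, time in s.
With the tool pointing down it reaches from about 0.325 to 0.85 m from the base axis. Payload 15.5 kg.
Tool frame: the origin (TCP) lies midway between the tips of the shut fingers; the grasp point (between the pads) lies arm.grip_point_offset behind it (arm.grip_point_offset is the distance from the TCP to the grasp point, in m); z points along the fingers, y is the line along which they close (so a half turn about z gives the same grasp; the last joint's range is limited). The gripper opens to 91 mm and grips with 3 to 60 N. Pads are 32 mm wide; open, the fingers measure 118 mm over their backs; the gripper's body (76 mm by 178 mm) begins 60 mm behind the grasp point.
Start: joints at [-0.096, 0.494, 1.345, -0, 1.302, -0.096], TCP at [0.625, 0, 0.187] pointing down, gripper open.
Joint ranges: [-2.91, 2.91], [-0.82, 2.16], [0.22, 2.67], [-1.22, 4.37], [0.12, 2.79], [-3.08, 3.08]. Speed limits (rad/s): [1.89, 1.89, 2.57, 3.01, 3.01, 3.01].

## Interface

Orientations are given as a unit quaternion [x, y, z, w].
In Python, from bench import read_state, optics, ticket, nets, arm gives the robot as it stands.
- The arm moves only by the tool move_arm, never from a script. Its argument "plan" is a list of rows, each an object with "dp": the shift along the tool's x, y, z in m, a list of three; "rot": the turn, a rotation vector about the tool's x, y, z in rad, a list of three; "fingers": the opening, from -1 (shut) to 1 (fully open), so that 0 is half open. A call has exactly 5 rows; each row shifts and turns the commanded pose from where the row before left it, along the tool's axes as they then stand; what a row does not reach is not made up. A row lasts 1/8 s, in which the tool goes at most 62.5 mm and 10.7 degrees, less where a joint would pass 70% of its speed; a pose out of reach is approached as far as the arm can. A call is refused whole if a number of a shift passes 0.0625 or a number of a turn 0.188, either way. A call with a gripper value outside its range is refused whole. The fingers move at their own pace and stop on an object; the grip force is fixed at half the most. Time passes only in rows, so rows that do not move let the fingers close, or fill a call up. It gives the time, the measured TCP pose, the force, the opening and the grip force at its end, in the units of the state.
- read_state(): the state, without advancing time (a new reading comes with each control period).
- optics.camera(name): name is "scene" or "side" or "wrist"; returns a dict with "image" (400x640x3 uint8, blue, green, red), "z_map" (400x640 float32, m along the optical axis (not along the pixel's ray), 0 where there is no reading), "fx", "fy", "cx", "cy" (pixels), "rvec" (rotation vector, rad) and "tvec" (3), from world to camera coordinates, as OpenCV has them; the wrist camera has in their place "mount" (4x4, takes a point from camera to tool coordinates, whose origin is the TCP and whose axes are the flange's). Camera axes: x right, y down, z forward; pixel columns grow to the right and rows downward; lengths in m; the calibration is good to about 2 mm. A picture is of the moment at which its call begins: read the wrist's pose just before it.
- ticket.close_job(): hands the job in; it is judged then, once.
Trained networks look in a picture, given as the dict that the camera call returned (one of the last four; its "shot" number tells which), for a name from the list of things; names that differ only in an ending like _2 or _b are one class to them, and where a whole thing is asked for, a point or a joint stands for the part that bears it (a point fixed in the world has none). Each returns a list of dicts, best first, with "score" (0 to 1); they miss things now and then, are a little off and sometimes report something else, mostly with a low value. They report only what shows in the picture. A call takes as long as a camera call. They do not tell look-alikes from the thing itself.
- nets.look_for(picture, name): "location" ([column, row] in pixels, amid what is visible of it).
The state is a dict: "time": time; "q": joint angles; "qd": joint speeds; "joint_torque": joint torques, N m; "position": TCP position; "tool_rot": TCP orientation; "wrist_force": force on the tool from outside, world axes, zero at the start; "moment": the same for the moment, N m; "width": finger opening in m; "grip_force": force on a finger pad.
Only numpy, scipy, OpenCV 4.12 (cv2) and the standard library are available. Lean on these libraries where they do the work, as an engineer would, in place of code of your own. Each camera call takes 0.05 s, during which the arm holds its last target. There are 200 camera calls.

## Task

Before the wash is hung out, sort through the clothes pegs lying on the basin's washboard: pick out the three faulty ones (jaws broken off short, a leg snapped off, a leg bent out of line) and put them in the orange scrap tub. Leave the five sound pegs lying where they are, and do not knock over or shift the tub or the other things standing about.

Things in the scene. Friction and masses are not known exactly. Their poses are not given: they have to be found in the camera images.
- basin: White plastic laundry basin, 350 (x) x 360 (y) x 125 mm high, walls 5 mm, fixed. Origin at the centre of its underside, z up. Behind its -x wall 130 mm of flat floor (6 mm thick), then a built-in washboard rising at 30 degrees towards +x, from x = -40 mm at the floor to x = 155 mm, 118 mm high, as wide as the basin. +x points roughly to the robot's left.
- board_foot (a point): Middle of the washboard's foot (basin axes). The slope's normal is (-0.5, 0, 0.87). Ribs 4 mm wide and high cross it along y every 26 mm, leaving 22 mm grooves. Pegs lie along the grooves, jaws to either side, in three rows 79, 131 and 183 mm up the slope (3, 2 and 3 pegs).
- short_peg: Spring clothes peg, 22 g, lying in a washboard groove: two slim bars side by side, 13 mm thick, steel coil between. Origin on the underside at mid-length of a whole peg (86 mm), coil at y = +6 mm; handle end y = -43, jaws to +y; z square to the board. 16 mm wide (x) at y = -10 mm. FAULTY: both jaws broken off 10 mm past the coil, 59 mm left. Blue.
- bent_peg: Spring clothes peg, 22 g, lying in a washboard groove: two slim bars side by side, 13 mm thick, steel coil between. Origin on the underside at mid-length of a whole peg (86 mm), coil at y = +6 mm; handle end y = -43, jaws to +y; z square to the board. 16 mm wide (x) at y = -10 mm. FAULTY: front half of the uphill bar splayed 24 degrees uphill and 11 degrees up. Green.
- snapped_peg: Spring clothes peg, 22 g, lying in a washboard groove: two slim bars side by side, 13 mm thick, steel coil between. Origin on the underside at mid-length of a whole peg (86 mm), coil at y = +6 mm; handle end y = -43, jaws to +y; z square to the board. 16 mm wide (x) at y = -10 mm. FAULTY: the uphill bar is snapped off at the coil, the other is whole. Yellow.
- sound_peg_a: Spring clothes peg, 22 g, lying in a washboard groove: two slim bars side by side, 13 mm thick, steel coil between. Origin on the underside at mid-length of a whole peg (86 mm), coil at y = +6 mm; handle end y = -43, jaws to +y; z square to the board. 16 mm wide (x) at y = -10 mm. SOUND: both bars whole and straight, 86 mm long. Yellow.
- sound_peg_b: Spring clothes peg, 22 g, lying in a washboard groove: two slim bars side by side, 13 mm thick, steel coil between. Origin on the underside at mid-length of a whole peg (86 mm), coil at y = +6 mm; handle end y = -43, jaws to +y; z square to the board. 16 mm wide (x) at y = -10 mm. SOUND: both bars whole and straight, 86 mm long. Blue.
- sound_peg_c: Spring clothes peg, 22 g, lying in a washboard groove: two slim bars side by side, 13 mm thick, steel coil between. Origin on the underside at mid-length of a whole peg (86 mm), coil at y = +6 mm; handle end y = -43, jaws to +y; z square to the board. 16 mm wide (x) at y = -10 mm. SOUND: both bars whole and straight, 86 mm long. Green.
- sound_peg_d: Spring clothes peg, 22 g, lying in a washboard groove: two slim bars side by side, 13 mm thick, steel coil between. Origin on the underside at mid-length of a whole peg (86 mm), coil at y = +6 mm; handle end y = -43, jaws to +y; z square to the board. 16 mm wide (x) at y = -10 mm. SOUND: both bars whole and straight, 86 mm long. Blue.
- sound_peg_e: Spring clothes peg, 22 g, lying in a washboard groove: two slim bars side by side, 13 mm thick, steel coil between. Origin on the underside at mid-length of a whole peg (86 mm), coil at y = +6 mm; handle end y = -43, jaws to +y; z square to the board. 16 mm wide (x) at y = -10 mm. SOUND: both bars whole and straight, 86 mm long. Yellow.
- scrap_tub: Orange open plastic tub for scrap, 170 (x) x 130 (y) x 85 mm high, walls and floor 4 mm, 250 g, loose on the counter to the left or the right of the basin. Origin at the centre of its underside, z up.
- soap_bar: Bystander: yellow soap bar, 55 x 88 x 30 mm, lying on the basin's flat floor in front of the washboard. Origin at the centre of its underside.
- scrub_brush: Bystander: wooden scrubbing brush, 50 x 130 x 38 mm high, lying on the basin's flat floor in front of the washboard. Origin at the centre of its underside.
- detergent: Bystander: green detergent jug with a blue cap, 60 (x) x 105 (y) x 240 mm high, standing on the counter on the other side of the basin from the tub. Origin at the centre of its foot.
- spray_bottle: Bystander: trigger spray bottle, 68 mm across, 218 mm high, its head reaching 58 mm to -x, standing on the counter beside the far end of the basin. Origin at the centre of its foot.
- dosing_cup: Bystander: blue plastic dosing cup, 80 mm across, 85 mm high, standing on the counter beside the far end of the basin, across from the spray bottle. Origin at the centre of its foot.
Things that resemble listed ones, but are neither listed nor needed, are in the scene too. Leave any pink look-alike of the short_peg alone. What is shaped like the bent_peg but brown is not meant.

How it is judged:
At the end, for the whole second after the job is handed in: All three faulty pegs lie at rest inside the scrap tub (below its rim, origin less than 75 mm above its foot); the tub stands upright within 40 mm of where it was; every sound peg is within 15 mm and every bystander within 25 mm of where it was (x of short_peg in the frame of scrap_tub between -0.082 and 0.082 m and y of short_peg in the frame of scrap_tub between -0.062 and 0.062 m and z of short_peg in the frame of scrap_tub between 0 and 0.075 m and linear speed of each of short_peg, bent_peg, snapped_peg below 0.02 m/s and x of bent_peg in the frame of scrap_tub between -0.082 and 0.082 m and y of bent_peg in the frame of scrap_tub between -0.062 and 0.062 m and z of bent_peg in the frame of scrap_tub between 0 and 0.075 m and x of snapped_peg in the frame of scrap_tub between -0.082 and 0.082 m and y of snapped_peg in the frame of scrap_tub between -0.062 and 0.062 m and z of snapped_peg in the frame of scrap_tub between 0 and 0.075 m and distance of each of sound_peg_a, sound_peg_b, sound_peg_c, sound_peg_d, sound_peg_e from where it was at the start of the episode below 0.015 m and distance of each of soap_bar, scrub_brush, detergent, spray_bottle, dosing_cup from where it was at the start of the episode below 0.025 m and distance of scrap_tub from where it was at the start of the episode below 0.04 m and angle between scrap_tub's own z axis and vertical below 0.1 rad); the robot touches nothing.
It fails at once if a sound peg was shifted more than 15 mm (distance of any of sound_peg_a, sound_peg_b, sound_peg_c, sound_peg_d, sound_peg_e from where it was at the start of the episode above 0.015 m).
It fails at once if a bystander was shifted more than 25 mm (distance of any of soap_bar, scrub_brush, detergent, spray_bottle, dosing_cup from where it was at the start of the episode above 0.025 m).
It fails at once if the scrap tub was shifted more than 40 mm or tipped (distance of scrap_tub from where it was at the start of the episode above 0.04 m or angle between scrap_tub's own z axis and vertical above 0.3 rad).
It also fails if it takes over 70 s, if anything falls off the work surface, if the arm or the gripper's body presses on something with over 40 N, if the wrist force passes 120 N, or if a joint passes its speed limit or range.

## Working session

There is one attempt and no reset: what is moved stays moved. The work goes in short steps, Python scripts to look and compute and a tool call to move; the robot and the scene stay as the last step left them, time stands still between calls to the robot, and variables do not carry over. Pictures are saved under pics/ and viewed, at most 11 in all, crops included, and the job is handed in when it is done.

Besides the shell and the picture viewer there is one more tool, called after "Emit:" as name([rows], argument=value, ...), one row to a line, values as JSON. move_arm: Moves the arm, as the interface text tells. Its arguments: {"type":"object","properties":{"plan":{"type":"array"}},"required":["plan"]}

```bash
mkdir -p pics; cat > h.py <<'E'
import numpy as np, cv2
from scipy.spatial.transform import Rotation as R
from bench import read_state, optics, ticket, nets, arm
def cam(name):
    s=read_state(); c=optics.camera(name)
    if name=="wrist":
        T=np.eye(4);T[:3,:3]=R.from_quat(s["tool_rot"]).as_matrix();T[:3,3]=s["position"]
        c["W"]=T@np.array(c["mount"])
    else:
        Rm=R.from_rotvec(np.ravel(c["rvec"])).as_matrix();W=np.eye(4);W[:3,:3]=Rm.T;W[:3,3]=-Rm.T@np.ravel(c["tvec"]);c["W"]=W
    return c
def cloud(c):
    v,u=np.mgrid[:400,:640];z=c["z_map"]
    P=np.stack([(u-c["cx"])/c["fx"]*z,(v-c["cy"])/c["fy"]*z,z],-1)
    return P@c["W"][:3,:3].T+c["W"][:3,3]
def px(P,uv,r=1):
    u,v=int(round(uv[0])),int(round(uv[1]))
    return np.median(P[max(v-r,0):v+r+1,max(u-r,0):u+r+1].reshape(-1,3),0)
E
python3 - <<'E'
from h import *
print(arm.grip_point_offset, read_state())
for n in ["scene","side","wrist"]:
    c=cam(n);P=cloud(c);cv2.imwrite(f"pics/{n}0.png",c["image"]);np.savez(f"{n}0.npz",P=P,img=c["image"],W=c["W"],K=[c["fx"],c["fy"],c["cx"],c["cy"]])
    print(n,c["W"][:3].round(3).tolist(),c["fx"],c["cx"],c["cy"])
    for k in ["short_peg","bent_peg","snapped_peg","sound_peg_a","scrap_tub","board_foot","basin"]:
        print(k,[(np.round(d["location"]).tolist(),round(d["score"],2),px(P,d["location"]).round(3).tolist()) for d in nets.look_for(c,k)[:6]])
E
```

```text
0.0188 {'time': 0.0, 'q': array([-9.55049374e-02,  4.94206718e-01,  1.34613700e+00, -1.30049950e-05,
        1.30251315e+00, -9.55062588e-02]), 'qd': array([-0.00024566,  0.00065258, -0.00160234, -0.0006245 , -0.00136583,
        0.00055731]), 'joint_torque': array([-1.07322368e-03, -8.78814626e+01, -3.81857479e+01,  7.05250050e-02,
        5.33505273e-02, -1.50444166e-04]), 'position': array([6.24576004e-01, 3.59532356e-05, 1.86621674e-01]), 'tool_rot': array([ 7.07104951e-01,  7.07108329e-01, -4.07141402e-04, -4.83562165e-04]), 'wrist_force': array([ 0.03328256, -0.57475599,  0.83804306]), 'moment': array([0.02345966, 0.01379689, 0.00281067]), 'grip_force': 0.0, 'width': 0.09145867640674708}
scene [[-0.41, 0.61, -0.678, 1.546], [0.912, 0.257, -0.319, 0.458], [-0.02, -0.749, -0.662, 1.027]] 510.97819758382525 309.2327191342709 199.6417490357262
short_peg [([386.0, 248.0], 0.52, [0.606, 0.24, 0.014])]
bent_peg [([378.0, 286.0], 0.76, [0.74, 0.262, 0.014]), ([283.0, 205.0], 0.63, [0.568, -0.089, 0.021]), ([294.0, 202.0], 0.55, [0.58, -0.046, 0.057])]
snapped_peg []
sound_peg_a [([326.
[... 1338 characters left out ...]
 0.385]] 312.853139961593 322.29887089078704 195.08759885792966
short_peg [([126.0, 179.0], 0.59, [0.451, 0.015, 0.112]), ([377.0, 192.0], 0.58, [0.685, -0.011, 0.06])]
bent_peg [([277.0, 220.0], 0.85, [0.576, -0.043, 0.06])]
snapped_peg [([122.0, 183.0], 0.6, [0.441, 0.009, 0.103])]
sound_peg_a [([239.0, 148.0], 0.86, [0.553, 0.042, 0.11]), ([325.0, 168.0], 0.76, [0.628, 0.02, 0.086]), ([167.0, 214.0], 0.72, [0.469, -0.027, 0.086]), ([338.0, 119.0], 0.64, [0.639, 0.067, 0.11])]
scrap_tub [([363.0, 300.0], 0.5, [0.676, -0.153, 0.045])]
board_foot [([287.0, 148.0], 0.62, [0.592, 0.04, 0.088]), ([249.0, 321.0], 0.55, [0.531, -0.19, 0.037])]
basin [([286.0, 146.0], 0.56, [0.592, 0.042, 0.089])]
```

View pics/scene0.png

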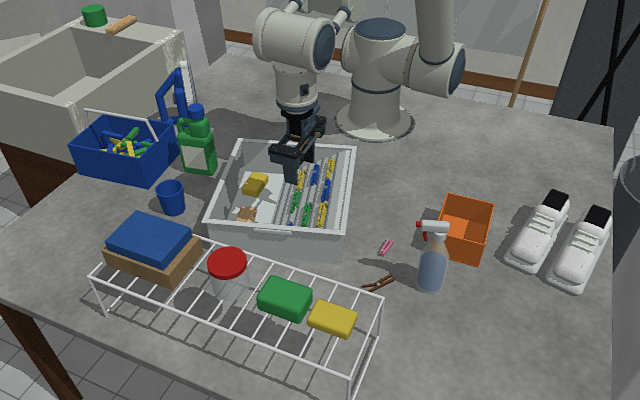

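View pics/side0.png

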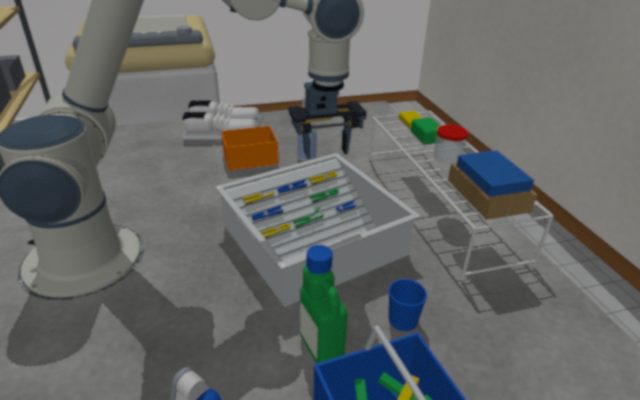

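View pics/wrist0.png

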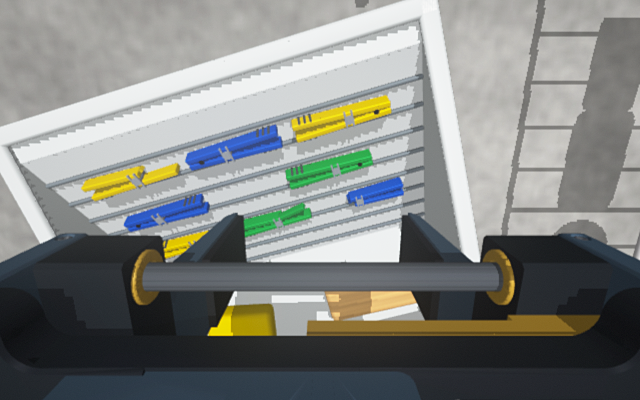

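The wrist view shows the faulty pegs: the snapped yellow at the top-row left (~130,180), the bent green in the low row (~277,220) and the short blue at the low-row right (~377,192). The tub is to the robot's left, at scene (466,227). The pink and brown look-alikes lie on the counter. Next I work out the board frame and peg poses.

```bash
cat > m.py <<'E'
from h import *
def frame(P,img,box):
    # board plane by ransac on grey points in box
    hsv=cv2.cvtColor(img,cv2.COLOR_BGR2HSV)
    Q=P[(hsv[...,1]<50)&np.all((P>box[0])&(P<box[1]),-1)]
    rng=np.random.default_rng(0);best=0
    for _ in range(800):
        a,b,c=Q[rng.choice(len(Q),3)];n=np.cross(b-a,c-a);l=np.linalg.norm(n)
        if l<1e-6: continue
        n/=l; n*=np.sign(n[2])
        if abs(n[2]-.866)>.06: continue
        k=(abs((Q-a)@n)<.0015).sum()
        if k>best: best,N,A=k,n,a
    I=Q[abs((Q-A)@N)<.002];A=I.mean(0);N=np.linalg.svd(I-A,full_matrices=False)[2][2];N*=np.sign(N[2])
    return A,N,len(I)
def colors(img):
    h,s,v=[x.astype(int) for x in cv2.split(cv2.cvtColor(img,cv2.COLOR_BGR2HSV))]
    return {"yellow":(abs(h-26)<8)&(s>150)&(v>80),"blue":(abs(h-112)<10)&(s>130)&(v>50),"green":(abs(h-65)<17)&(s>120)&(v>50)}
E
python3 - <<'E'
from m import *
box=np.array([[.35,-.15,.03],[.8,.15,.125]])
for n in ["wrist","side","scene"]:
    d=np.load(n+"0.npz");P,img=d["P"],d["img"]
    A,N,k=frame(P,img,box);print(n,"plane",A.round(4),N.round(3),k,"yaw of -n_xy",np.degrees(np.arctan2(-N[1],-N[0])).round(1))
    if n=="wrist":
        ax=-N[:2]/np.linalg.norm(N[:2]);  bx=np.array([*ax,0]);by=np.array([-ax[1],ax[0],0]);up=np.cross(by,N);up*=np.sign(up[2])
        A0,N0=A,N
    for col,m in colors(img).items():
        m=m&np.all((P>box[0])&(P<box[1]+.02),-1)
        L,lab,st,cen=cv2.connectedComponentsWithStats(cv2.morphologyEx(m.astype(np.uint8),cv2.MORPH_CLOSE,np.ones((5,5))))
        for i in range(1,L):
            if st[i,4]<25: continue
            Q=P[(lab==i)&m];h=(Q-A0)@N0;Q2=Q[h>.006]
            if len(Q2)<10: continue
            w=Q2-A0;t=w@by;s=w@up
            print(n,col,cen[i].round(),st[i,4],"t",np.percentile(t,[2,98]).round(4),"s",np.percentile(s,[5,50,95]).round(4),"h",np.percentile((Q2-A0)@N0,[50,90]).round(4),"mid",Q2.mean(0).round(3))
# rim of basin & tub
d=np.load("scene0.npz");P,img=d["P"],d["img"]
hsv=cv2.cvtColor(img,cv2.COLOR_BGR2HSV)
for n in ["scene","side"]:
    d=np.load(n+"0.npz");P,img=d["P"],d["img"];hsv=cv2.cvtColor(img,cv2.COLOR_BGR2HSV)
    m=(abs(hsv[...,0].astype(int)-11)<8)&(hsv[...,1]>150)&np.all((P>[.2,.2,-.01])&(P<[.8,.7,.12]),-1)
    Q=P[m];r=Q[Q[:,2]>np.percentile(Q[:,2],99)-.008];print(n,"tub top z",np.percentile(Q[:,2],[2,99]).round(3),len(r),r.min(0).round(3),r.max(0).round(3),cv2.minAreaRect(r[:,:2].astype(np.float32)), cv2.minAreaRect(Q[:,:2].astype(np.float32)))
print("axes up",up.round(3),"by",by.round(3))
E
```

```text
wrist plane [0.5618 0.038  0.092 ] [ 0.136 -0.478  0.868] 33243 yaw of -n_xy 105.9
wrist yellow [339. 118.] 2004 t [-0.1258 -0.0443] s [0.0062 0.0153 0.02  ] h [0.0124 0.0136] mid [0.641 0.067 0.109]
wrist yellow [126. 180.] 1529 t [0.0708 0.1535] s [0.0063 0.0107 0.0204] h [0.0121 0.0135] mid [0.446 0.011 0.108]
wrist yellow [180. 244.] 536 t [0.1019 0.148 ] s [-0.097  -0.0861 -0.0836] h [0.011  0.0129] mid [ 0.462 -0.076  0.057]
wrist blue [235. 148.] 1871 t [-0.0273  0.0544] s [0.0062 0.0153 0.0201] h [0.0124 0.0136] mid [0.549 0.041 0.109]
wrist blue [377. 191.] 870 t [-0.1316 -0.0752] s [-0.0976 -0.0868 -0.0836] h [0.0113 0.013 ] mid [ 0.687 -0.012  0.057]
wrist blue [168. 213.] 1391 t [0.0697 0.1523] s [-0.0452 -0.036  -0.0316] h [0.012  0.0134] mid [ 0.468 -0.029  0.083]
wrist green [327. 168.] 1491 t [-0.1032 -0.0217] s [-0.0454 -0.036  -0.0319] h [0.0119 0.0133] mid [0.631 0.018 0.083]
wrist green [275. 219.] 1000 t [-0.0256  0.0475] s [-0.0966 -0.0865 -0.0742] h [0.0118 0.015 ] mid [ 0.574 -0.043  0.058]
side plane [0.5595 0.0102 0.0779] [ 0.131 -0.465  0.876] 2904 yaw of -
[... 1767 characters left out ...]
223] s [-0.0472 -0.0371 -0.0323] h [0.0126 0.0159] mid [0.636 0.018 0.083]
scene tub top z [0.002 0.088] 310 [0.397 0.347 0.08 ] [0.659 0.478 0.118] ((0.5274236798286438, 0.4132091999053955), (0.26175209879875183, 0.12872092425823212), 1.1139473915100098) ((0.5860717296600342, 0.3773488700389862), (0.17758020758628845, 0.42248159646987915), 70.49549102783203)
side tub top z [0.005 0.086] 236 [0.399 0.34  0.078] [0.566 0.482 0.089] ((0.482666015625, 0.4116552770137787), (0.1663372963666916, 0.1416970044374466), 1.0321321487426758) ((0.48297861218452454, 0.4119657874107361), (0.16801343858242035, 0.14610494673252106), 1.0449888706207275)
axes up [-0.238  0.835  0.497] by [-0.962 -0.274  0.   ]
```

```bash
cat > g.py <<'E'
import sys
from m import *
A=np.array([.5618,.038,.092]);N=np.array([.136,-.478,.868]);N/=np.linalg.norm(N)
by=np.array([-.962,-.274,0]);by-=by@N*N;by/=np.linalg.norm(by);up=np.cross(by,N)
def board(s,t,n,): return A+s*up+t*by+n*N, np.stack([-by,np.cross(-N,-by),-N],1)
def tub(x,y,z,yaw=np.radians(0)): 
    c,s=np.cos(yaw),np.sin(yaw); X=np.array([c,s,0]);Z=np.array([0,0,-1.]);return np.array([x,y,z]),np.stack([X,np.cross(Z,X),Z],1)
def go(tgt,n,start=None,verbose=1):
    if start is None:
        st=read_state();p=st["position"];M=R.from_quat(st["tool_rot"]).as_matrix()
    else: p,M=start
    D=M.T@tgt[1];w=R.from_matrix(D).as_rotvec();r=w/n;Rm=R.from_rotvec(r).as_matrix()
    S=sum(np.linalg.matrix_power(Rm,k) for k in range(n));dp=np.linalg.solve(S,M.T@(tgt[0]-p))
    q,B=p.copy(),M.copy();path=[]
    for _ in range(n): q=q+B@dp;B=B@Rm;path.append(q.round(3).tolist())
    print("target",tgt[0].round(4),"n",n,"dp",dp.round(4).tolist(),"rot",r.round(4).tolist(),"|dp|",np.linalg.norm(dp).round(3),"deg",np.degrees(np.linalg.norm(r)).round(1),"path",path[::2])
SHORT=(-.0906,-.104);BENT=(-.0906,.0275);SNAP=(.0131,.125)
E
python3 - <<'E'
from g import *
a=board(*SHORT,.09);go(a,10);go(board(*SHORT,.0055),5,a)
b=board(*SHORT,.10);go(tub(.475,.412,.2),10,b);
for n in ["scene","side"]:
    d=np.load(n+"0.npz");P=d["P"];Q=P.reshape(-1,3);Q=Q[np.all((Q>[.2,.15,.10])&(Q<[.9,.6,.3]),1)];print(n,len(Q),Q.min(0).round(3),Q.max(0).round(3),np.percentile(Q,[5,50,95],axis=0).round(3).tolist())
E
```

```text
target [ 0.6956 -0.0521  0.1251] n 10 dp [-0.0013, 0.0107, 0.0039] rot [0.0445, 0.0336, 0.1262] |dp| 0.011 deg 7.9 path [[0.636, -0.001, 0.183], [0.656, -0.007, 0.174], [0.672, -0.017, 0.163], [0.685, -0.03, 0.149], [0.693, -0.045, 0.133]]
target [ 0.6841 -0.0118  0.0518] n 5 dp [-0.0, -0.0, 0.0169] rot [0.0, 0.0, 0.0] |dp| 0.017 deg 0.0 path [[0.693, -0.044, 0.11], [0.689, -0.028, 0.081], [0.684, -0.012, 0.052]]
target [0.475 0.412 0.2  ] n 10 dp [-0.015, -0.0502, 0.008] rot [-0.0517, 0.0072, 0.0271] |dp| 0.053 deg 3.4 path [[0.67, -0.015, 0.152], [0.618, 0.073, 0.181], [0.571, 0.166, 0.199], [0.528, 0.263, 0.208], [0.491, 0.362, 0.205]]
scene 1561 [0.659 0.15  0.1  ] [0.9   0.409 0.224] [[0.673, 0.18, 0.108], [0.69, 0.362, 0.158], [0.884, 0.397, 0.218]]
side 213 [0.646 0.15  0.1  ] [0.898 0.386 0.219] [[0.661, 0.154, 0.103], [0.877, 0.304, 0.155], [0.893, 0.378, 0.209]]
```

Emit:
move_arm([
  {"dp": [-0.0013, 0.0107, 0.0039], "rot": [0.0445, 0.0336, 0.1262], "fingers": -0.2},
  {"dp": [-0.0013, 0.0107, 0.0039], "rot": [0.0445, 0.0336, 0.1262], "fingers": -0.2},
  {"dp": [-0.0013, 0.0107, 0.0039], "rot": [0.0445, 0.0336, 0.1262], "fingers": -0.2},
  {"dp": [-0.0013, 0.0107, 0.0039], "rot": [0.0445, 0.0336, 0.1262], "fingers": -0.2},
  {"dp": [-0.0013, 0.0107, 0.0039], "rot": [0.0445, 0.0336, 0.1262], "fingers": -0.2},
])

```text
time: 1.82
position: [0.6731, -0.0175, 0.1621]
tool_rot: [0.885, 0.445, -0.019, -0.136]
wrist_force: [-0.5, 0.0, -0.0]
width: 0.0441
grip_force: 0.0
```

Emit:
move_arm([
  {"dp": [-0.0013, 0.0107, 0.0039], "rot": [0.0445, 0.0336, 0.1262], "fingers": -0.2},
  {"dp": [-0.0013, 0.0107, 0.0039], "rot": [0.0445, 0.0336, 0.1262], "fingers": -0.2},
  {"dp": [-0.0013, 0.0107, 0.0039], "rot": [0.0445, 0.0336, 0.1262], "fingers": -0.2},
  {"dp": [-0.0013, 0.0107, 0.0039], "rot": [0.0445, 0.0336, 0.1262], "fingers": -0.2},
  {"dp": [-0.0013, 0.0107, 0.0039], "rot": [0.0445, 0.0336, 0.1262], "fingers": -0.2},
])

```text
time: 2.45
position: [0.696, -0.0529, 0.1241]
tool_rot: [0.957, 0.132, -0.036, -0.255]
wrist_force: [0.3, 0.2, -0.3]
width: 0.0369
grip_force: 0.0
```

```bash
cat > w.py <<'E'
from g import *
def look(name):
    c=cam("wrist");P=cloud(c);img=c["image"];cv2.imwrite(f"pics/{name}.png",img)
    A1,N1,k=frame(P,img,np.array([[.35,-.15,.03],[.8,.15,.125]]));print("plane off",((A1-A)@N).round(4),"ang",np.degrees(np.arccos(min(1,N1@N))).round(2),k)
    for col,m in colors(img).items():
        m=m&np.all((P>[.35,-.15,.03])&(P<[.8,.15,.145]),-1)
        L,lab,st,cen=cv2.connectedComponentsWithStats(cv2.morphologyEx(m.astype(np.uint8),cv2.MORPH_CLOSE,np.ones((5,5))))
        for i in range(1,L):
            if st[i,4]<60: continue
            Q=P[(lab==i)&m];h=(Q-A)@N;Q2=Q[h>.007]
            if len(Q2)<20: continue
            w=Q2-A;t=w@by;s=w@up;print(col,cen[i].round(),st[i,4],"t",np.percentile(t,[1,99]).round(4),"s",np.percentile(s,[3,50,97]).round(4),"h",np.percentile(w@N,[50,90]).round(4))
E
python3 - <<'E'
from w import *
s=read_state();print(s["time"],s["position"].round(4),s["width"],s["q"].round(2));go(board(*SHORT,.0055),5);look("w1")
E
```

```text
2.45 [ 0.696  -0.0529  0.1241] 0.036870223340921694 [-0.38  0.82  1.    0.41  1.65  0.88]
target [ 0.6841 -0.0118  0.0518] n 5 dp [-0.0, -0.0002, 0.0168] rot [-0.0003, -0.0002, -0.0008] |dp| 0.017 deg 0.0 path [[0.694, -0.045, 0.11], [0.689, -0.028, 0.081], [0.684, -0.012, 0.052]]
plane off -0.0003 ang 0.13 15098
yellow [212. 204.] 1058 t [-0.1277 -0.0657] s [0.0037 0.0098 0.0182] h [0.0126 0.0136]
blue [324. 192.] 638 t [-0.1326 -0.0764] s [-0.1002 -0.0901 -0.0849] h [0.0124 0.0133]
green [267. 209.] 456 t [-0.1051 -0.0694] s [-0.0468 -0.0389 -0.0342] h [0.0125 0.0135]
green [322. 304.] 284 t [-0.0059  0.0279] s [-0.0987 -0.0885 -0.0818] h [0.0126 0.014 ]
```

View pics/w1.png

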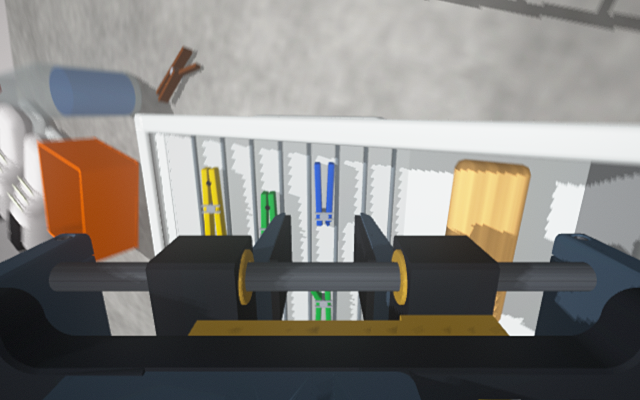

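The wrist view confirms the blue short peg between the fingers: coil at (322,215), handle towards the top of the picture. Descending.

Emit:
move_arm([
  {"dp": [0, 0, 0.0168], "rot": [0, 0, 0], "fingers": -0.2},
  {"dp": [0, 0, 0.0168], "rot": [0, 0, 0], "fingers": -0.2},
  {"dp": [0, 0, 0.0168], "rot": [0, 0, 0], "fingers": -0.2},
  {"dp": [0, 0, 0.0168], "rot": [0, 0, 0], "fingers": -0.2},
  {"dp": [0, 0, 0.0168], "rot": [0, 0, 0], "fingers": -0.2},
])

```text
time: 3.12
position: [0.684, -0.0116, 0.0507]
tool_rot: [0.957, 0.134, -0.036, -0.255]
wrist_force: [0.3, -0.2, 0.2]
width: 0.0369
grip_force: 0.0
```

Emit:
move_arm([
  {"dp": [0, 0, 0], "rot": [0, 0, 0], "fingers": -1},
  {"dp": [0, 0, 0], "rot": [0, 0, 0], "fingers": -1},
  {"dp": [0, 0, 0], "rot": [0, 0, 0], "fingers": -1},
  {"dp": [0, 0, 0], "rot": [0, 0, 0], "fingers": -1},
  {"dp": [0, 0, 0], "rot": [0, 0, 0], "fingers": -1},
])

```text
time: 3.75
position: [0.6844, -0.0126, 0.0519]
tool_rot: [0.957, 0.134, -0.035, -0.255]
wrist_force: [0.3, -0.2, -0.2]
width: 0.0006
grip_force: 0.0
```

Emit:
move_arm([
  {"dp": [0, 0, -0.015], "rot": [0, 0, 0], "fingers": -1},
  {"dp": [0, 0, -0.015], "rot": [0, 0, 0], "fingers": -1},
  {"dp": [0, 0, -0.02], "rot": [0, 0, 0], "fingers": -1},
  {"dp": [0, 0, -0.025], "rot": [0, 0, 0], "fingers": -1},
  {"dp": [0, 0, -0.025], "rot": [0, 0, 0], "fingers": -1},
])

```text
time: 4.38
position: [0.6983, -0.0613, 0.1403]
tool_rot: [0.957, 0.134, -0.035, -0.254]
wrist_force: [-0.2, -0.2, -0.3]
width: 0.0001
grip_force: 0.0
```

```bash
python3 - <<'E'
from g import *
s=read_state();print(s["time"],s["width"],s["grip_force"],s["q"].round(2))
a=tub(.475,.405,.21);go(a,10);go(tub(.475,.405,.07),5,a)
E
```

```text
4.375 8.278218312639712e-05 0.0 [-0.39  0.82  0.97  0.4   1.69  0.88]
target [0.475 0.405 0.21 ] n 10 dp [-0.0152, -0.0501, 0.0076] rot [-0.0516, 0.0071, 0.0271] |dp| 0.053 deg 3.4 path [[0.671, -0.02, 0.159], [0.619, 0.067, 0.188], [0.571, 0.16, 0.207], [0.529, 0.256, 0.216], [0.492, 0.355, 0.215]]
target [0.475 0.405 0.07 ] n 5 dp [0.0, 0.0, 0.028] rot [0.0, 0.0, 0.0] |dp| 0.028 deg 0.0 path [[0.475, 0.405, 0.182], [0.475, 0.405, 0.126], [0.475, 0.405, 0.07]]
```

The fingers closed to zero, so the grasp missed. Looking again.

```bash
python3 - <<'E'
from w import *
s=read_state();print(s["position"].round(4));look("w2")
c=optics.camera("side");im=c["image"][150:290,200:440];cv2.imwrite("pics/s2.png",cv2.resize(im,None,fx=3,fy=3,interpolation=cv2.INTER_CUBIC))
E
```

```text
[ 0.6983 -0.0613  0.1403]
plane off -0.0002 ang 0.14 13308
yellow [218. 209.] 1232 t [-0.1275 -0.044 ] s [0.0035 0.0125 0.0189] h [0.0126 0.0136]
blue [323. 185.] 528 t [-0.1326 -0.0828] s [-0.0997 -0.0946 -0.0841] h [0.0125 0.0134]
blue [221. 306.] 62 t [0.0076 0.0408] s [0.0158 0.0176 0.0189] h [0.013  0.0137]
green [271. 210.] 590 t [-0.1049 -0.0577] s [-0.047  -0.0414 -0.0339] h [0.0125 0.0134]
```

View pics/w2.png

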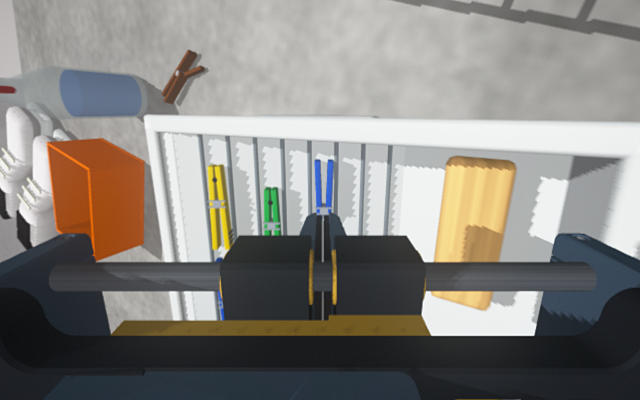

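```bash
python3 - <<'E'
from w import *
s=read_state();c=cam("wrist");P=cloud(c);M=R.from_quat(s["tool_rot"]).as_matrix()
T=(P-s["position"])@M
for v in range(170,260,5): print(v,[T[v,u].round(3).tolist() for u in (312,322,332)])
Wi=np.linalg.inv(c["W"])
for q in [board(*SHORT,.0055)[0],board(*SHORT,.013)[0],s["position"]]:
    x=Wi[:3,:3]@q+Wi[:3,3];print((c["fx"]*x[0]/x[2]+c["cx"]).round(1),(c["fy"]*x[1]/x[2]+c["cy"]).round(1))
print("gains", (s["position"]-A)@by,(s["position"]-A)@up,(s["position"]-A)@N)
E
```

```text
170 [[0.017, -0.011, 0.11], [0.017, -0.001, 0.111], [0.019, 0.009, 0.098]]
175 [[0.012, -0.011, 0.11], [0.012, -0.001, 0.11], [0.012, 0.009, 0.111]]
180 [[0.007, -0.011, 0.109], [0.007, -0.001, 0.111], [0.007, 0.009, 0.111]]
185 [[0.002, -0.011, 0.109], [0.002, -0.001, 0.11], [0.002, 0.009, 0.109]]
190 [[-0.004, -0.011, 0.111], [-0.004, -0.001, 0.111], [-0.004, 0.01, 0.112]]
195 [[-0.009, -0.011, 0.11], [-0.009, -0.001, 0.111], [-0.009, 0.01, 0.11]]
200 [[-0.015, -0.011, 0.111], [-0.014, -0.001, 0.11], [-0.014, 0.01, 0.11]]
205 [[-0.019, -0.011, 0.11], [-0.018, -0.001, 0.103], [-0.02, 0.01, 0.111]]
210 [[-0.025, -0.011, 0.11], [-0.021, -0.001, 0.097], [-0.025, 0.01, 0.111]]
215 [[0.018, -0.006, -0.031], [-0.026, -0.001, 0.096], [0.018, 0.005, -0.032]]
220 [[0.018, -0.006, -0.04], [-0.036, -0.001, 0.11], [0.018, 0.005, -0.04]]
225 [[0.018, -0.006, -0.047], [-0.042, -0.001, 0.11], [0.018, 0.005, -0.047]]
230 [[0.018, -0.005, -0.053], [-0.047, -0.001, 0.11], [0.019, 0.004, -0.054]]
235 [[0.018, -0.005, -0.06], [-0.053, -0.001, 0.11], [0.018, 0.004, -0.06]]
240 [[0.018, -0.005, -0.066], [-0.058, -0.001, 0.109], [0.018, 0.004, -0.066]]
245 [[0.018, -0.005, -0.071], [-0.064, -0.001, 0.11], [0.018, 0.004, -0.071]]
250 [[0.038, -0.003, -0.117], [-0.07, -0.001, 0.11], [0.018, 0.004, -0.077]]
255 [[0.037, -0.003, -0.12], [-0.076, -0.001, 0.111], [0.037, 0.002, -0.119]]
321.0 189.3
321.0 191.2
322.9 225.5
gains -0.10505967693408978 -0.09187721178230192 0.10988917128325663
```

View pics/s2.png

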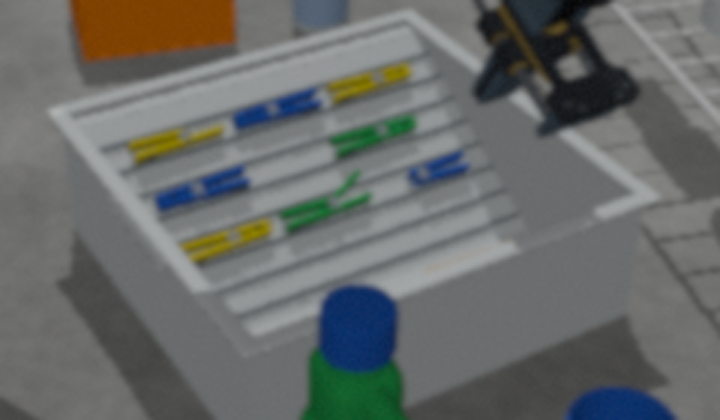

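```bash
python3 - <<'E'
from w import *
s=read_state();M=R.from_quat(s["tool_rot"]).as_matrix();print(s["width"])
for n in ["wrist","scene","side"]:
    c=cam(n);T=(cloud(c)-s["position"])@M
    m=(abs(T[...,0])<.05)&(abs(T[...,1])<.09)&(T[...,2]>-.2)&(T[...,2]<.03)&(c["z_map"]>0)
    Q=T[m];print(n,len(Q))
    for z in np.arange(-.10,.03,.01):
        k=Q[abs(Q[:,2]-z)<.005]
        if len(k)>2: print(round(z,3),len(k),k[:,:2].min(0).round(3),k[:,:2].max(0).round(3))
    Wi=np.linalg.inv(c["W"]);
    if n=="side":
        x=Wi[:3,:3]@s["position"]+Wi[:3,3];u,v=c["fx"]*x[0]/x[2]+c["cx"],c["fy"]*x[1]/x[2]+c["cy"];print(u,v)
        im=c["image"].copy();cv2.circle(im,(int(u),int(v)),1,(0,0,255),-1);cv2.imwrite("pics/s3.png",cv2.resize(im[int(v)-75:int(v)+40,int(u)-70:int(u)+70],None,fx=5,fy=5))
E
```

```text
0.0009223561960641064
wrist 88300
-0.1 40 [-0.001 -0.076] [0.036 0.075]
-0.09 12 [-0.009 -0.004] [-0.004  0.003]
-0.08 603 [-0.012 -0.005] [0.019 0.004]
-0.07 211 [ 0.016 -0.005] [0.019 0.005]
-0.06 287 [ 0.016 -0.011] [0.019 0.011]
-0.05 284 [ 0.016 -0.011] [0.019 0.011]
-0.04 220 [ 0.015 -0.01 ] [0.019 0.01 ]
-0.03 127 [ 0.016 -0.008] [0.019 0.008]
scene 2395
-0.1 22 [-0.015 -0.079] [0.029 0.015]
-0.09 55 [-0.016 -0.016] [0.02  0.014]
-0.08 58 [-0.019 -0.016] [0.02  0.015]
-0.07 52 [-0.022 -0.015] [0.021 0.012]
-0.06 54 [-0.016 -0.014] [0.02  0.011]
-0.05 46 [-0.017 -0.013] [0.019 0.009]
-0.04 46 [-0.018 -0.012] [0.018 0.007]
-0.03 31 [-0.019 -0.01 ] [0.019 0.008]
side 2069
-0.1 6 [-0.009  0.025] [0.031 0.081]
-0.08 16 [-0.022 -0.013] [-0.01   0.015]
-0.07 25 [-0.02  -0.009] [0.012 0.014]
-0.06 33 [-0.021 -0.011] [0.007 0.013]
-0.05 31 [-0.021 -0.011] [0.01  0.012]
-0.04 32 [-0.02  -0.009] [0.014 0.012]
-0.03 20 [-0.02  -0.008] [0.014 0.01 ]
359.4090639095954 186.9178463248392
```

View pics/s3.png

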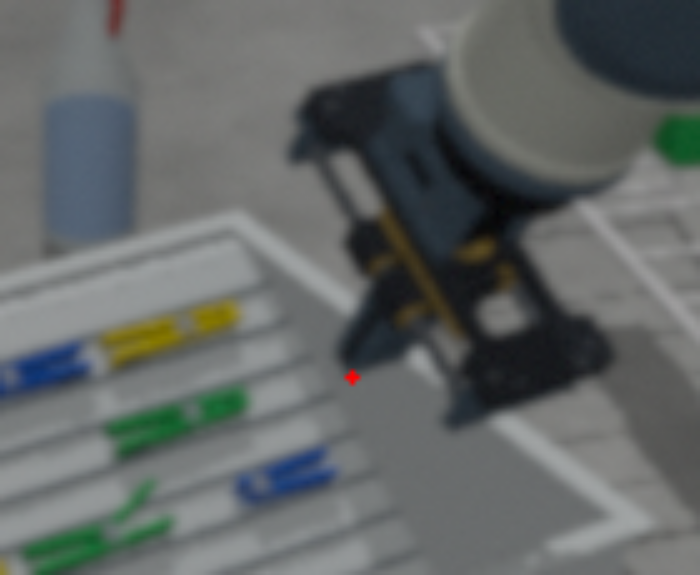

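All three cameras agree that the real finger tips end about 28 mm short of the reported TCP, so the first close was in the air above the peg, and the peg has not moved. I'll open, come partway down, and measure the tip exactly.

Emit:
move_arm([
  {"dp": [0, 0, 0.01], "rot": [0, 0, 0], "fingers": -0.2},
  {"dp": [0, 0, 0.02], "rot": [0, 0, 0], "fingers": -0.2},
  {"dp": [0, 0, 0.02], "rot": [0, 0, 0], "fingers": -0.2},
  {"dp": [0, 0, 0.03], "rot": [0, 0, 0], "fingers": -0.2},
  {"dp": [0, 0, 0.02], "rot": [0, 0, 0], "fingers": -0.2},
])

```text
time: 5.3
position: [0.6829, -0.011, 0.0496]
tool_rot: [0.957, 0.134, -0.037, -0.255]
wrist_force: [-0.4, 0.0, 0.4]
width: 0.0363
grip_force: 0.0
```

```bash
cat > tip.py <<'E'
from w import *
def tip():
    s=read_state();M=R.from_quat(s["tool_rot"]).as_matrix();d=s["position"]-A;print("t",s["time"],"w",s["width"].round(4),"tcp t,s,n",(d@by).round(4),(d@up).round(4),(d@N).round(4))
    c=cam("wrist");T=(cloud(c)-s["position"])@M;dark=c["image"].max(-1)<110
    for sg in (-1,1):
        m=dark&(abs(T[...,0]-.017)<.004)&(T[...,1]*sg>0)&(T[...,1]*sg<.05)&(T[...,2]>-.06)&(T[...,2]<.0)
        Q=T[m];print("finger",sg,len(Q),"maxz",np.sort(Q[:,2])[-8:].round(4),"y",Q[:,1].min().round(4),Q[:,1].max().round(4))
E
python3 - <<'E'
from tip import *
tip()
E
```

```text
Traceback (most recent call last):
  File "tip.py", line 3, in tip
    s=read_state();M=R.from_quat(s["tool_rot"]).as_matrix();d=s["position"]-A;print("t",s["time"],"w",s["width"].round(4),"tcp t,s,n",(d@by).round(4),(d@up).round(4),(d@N).round(4))
                                                                                                      ^^^^^^^^^^^^^^^^
AttributeError: 'float' object has no attribute 'round'
```

```bash
sed -i 's/s\["width"\].round(4)/round(s["width"],4)/' tip.py; python3 - <<'E'
from tip import *
tip()
E
```

```text
t 5.3 w 0.0363 tcp t,s,n -0.103 -0.0908 0.003
finger -1 469 maxz [-0.0282 -0.0282 -0.028  -0.0273 -0.0273 -0.0273 -0.0007 -0.0002] y -0.0367 -0.0184
finger 1 464 maxz [-0.0275 -0.0274 -0.0272 -0.0271 -0.027  -0.0269 -0.0261 -0.0259] y 0.0179 0.0284
```

Tip at −27 mm in the tool frame, so it stands 30 mm above the board. Descending another 24 mm.

Emit:
move_arm([
  {"dp": [0, 0, 0.006], "rot": [0, 0, 0], "fingers": -0.2},
  {"dp": [0, 0, 0.006], "rot": [0, 0, 0], "fingers": -0.2},
  {"dp": [0, 0, 0.006], "rot": [0, 0, 0], "fingers": -0.2},
  {"dp": [0, 0, 0.004], "rot": [0, 0, 0], "fingers": -0.2},
  {"dp": [0, 0, 0.002], "rot": [0, 0, 0], "fingers": -0.2},
])

```text
time: 5.98
position: [0.681, -0.0009, 0.0308]
tool_rot: [0.957, 0.134, -0.036, -0.255]
wrist_force: [0.2, -0.4, 0.6]
width: 0.0364
grip_force: 0.0
```

```bash
python3 - <<'E'
from tip import *
tip()
E
```

```text
t 5.975 w 0.0364 tcp t,s,n -0.1039 -0.0912 -0.0183
finger -1 468 maxz [-0.0219 -0.0219 -0.0217 -0.0212 -0.0212 -0.0211 -0.0203 -0.0202] y -0.0375 -0.0118
finger 1 468 maxz [-0.0273 -0.0269 -0.0268 -0.0267 -0.0266 -0.0224 -0.0216 -0.0205] y 0.0179 0.0375
```

Emit:
move_arm([
  {"dp": [0, 0, 0.003], "rot": [0, 0, 0], "fingers": -0.2},
  {"dp": [0, 0, 0], "rot": [0, 0, 0], "fingers": -1},
  {"dp": [0, 0, 0], "rot": [0, 0, 0], "fingers": -1},
  {"dp": [0, 0, 0], "rot": [0, 0, 0], "fingers": -1},
  {"dp": [0, 0, 0], "rot": [0, 0, 0], "fingers": -1},
])

```text
time: 6.65
position: [0.6807, 0.0004, 0.0284]
tool_rot: [0.957, 0.134, -0.035, -0.255]
wrist_force: [0.0, -1.3, -0.2]
width: 0.0166
grip_force: 29.8
```

Emit:
move_arm([
  {"dp": [0, 0, -0.012], "rot": [0, 0, 0], "fingers": -1},
  {"dp": [0, 0, -0.02], "rot": [0, 0, 0], "fingers": -1},
  {"dp": [0, 0, -0.03], "rot": [0, 0, 0], "fingers": -1},
  {"dp": [0, 0, -0.03], "rot": [0, 0, 0], "fingers": -1},
  {"dp": [0, 0, -0.03], "rot": [0, 0, 0], "fingers": -1},
])

```text
time: 7.28
position: [0.6974, -0.0588, 0.1358]
tool_rot: [0.957, 0.134, -0.035, -0.255]
wrist_force: [0.8, -0.3, -1.2]
width: 0.0164
grip_force: 29.8
```

```bash
python3 - <<'E'
from g import *
s=read_state();print(s["time"],s["width"],s["grip_force"])
a=tub(.475,.405,.18);go(a,10);go(tub(.475,.405,.035),5,a);go(board(*BENT,.07),10,a);go(board(*SNAP,.07),10,a)
E
```

```text
7.275 0.01641105050945732 29.802354276180267
target [0.475 0.405 0.18 ] n 10 dp [-0.0151, -0.0491, 0.01] rot [-0.0516, 0.0072, 0.0271] |dp| 0.052 deg 3.4 path [[0.67, -0.017, 0.152], [0.618, 0.07, 0.176], [0.571, 0.163, 0.19], [0.528, 0.258, 0.194], [0.491, 0.356, 0.187]]
target [0.475 0.405 0.035] n 5 dp [0.0, 0.0, 0.029] rot [0.0, 0.0, 0.0] |dp| 0.029 deg 0.0 path [[0.475, 0.405, 0.151], [0.475, 0.405, 0.093], [0.475, 0.405, 0.035]]
target [ 0.5664 -0.0786  0.1077] n 10 dp [0.0032, 0.0502, -0.0045] rot [0.0517, -0.0072, -0.0271] |dp| 0.05 deg 3.4 path [[0.478, 0.355, 0.184], [0.489, 0.255, 0.186], [0.505, 0.155, 0.176], [0.526, 0.059, 0.156], [0.552, -0.034, 0.126]]
target [ 0.448  -0.0188  0.1592] n 10 dp [-0.0079, 0.0417, -0.0077] rot [0.0517, -0.0072, -0.0271] |dp| 0.043 deg 3.4 path [[0.467, 0.363, 0.188], [0.455, 0.279, 0.197], [0.447, 0.193, 0.197], [0.444, 0.107, 0.188], [0.446, 0.023, 0.171]]
```

Emit:
move_arm([
  {"dp": [-0.015, -0.049, 0.01], "rot": [-0.0516, 0.0072, 0.0271], "fingers": -1},
  {"dp": [-0.015, -0.049, 0.01], "rot": [-0.0516, 0.0072, 0.0271], "fingers": -1},
  {"dp": [-0.015, -0.049, 0.01], "rot": [-0.0516, 0.0072, 0.0271], "fingers": -1},
  {"dp": [-0.015, -0.049, 0.01], "rot": [-0.0516, 0.0072, 0.0271], "fingers": -1},
  {"dp": [-0.015, -0.049, 0.01], "rot": [-0.0516, 0.0072, 0.0271], "fingers": -1},
])

```text
time: 7.9
position: [0.5705, 0.1641, 0.1896]
tool_rot: [0.989, 0.067, -0.017, -0.128]
wrist_force: [1.1, 0.3, -0.3]
width: 0.0162
grip_force: 29.8
```

Emit:
move_arm([
  {"dp": [-0.015, -0.049, 0.01], "rot": [-0.0516, 0.0072, 0.0271], "fingers": -1},
  {"dp": [-0.015, -0.049, 0.01], "rot": [-0.0516, 0.0072, 0.0271], "fingers": -1},
  {"dp": [-0.015, -0.049, 0.01], "rot": [-0.0516, 0.0072, 0.0271], "fingers": -1},
  {"dp": [-0.015, -0.049, 0.01], "rot": [-0.0516, 0.0072, 0.0271], "fingers": -1},
  {"dp": [-0.015, -0.049, 0.01], "rot": [-0.0516, 0.0072, 0.0271], "fingers": -1},
])

```text
time: 8.52
position: [0.4752, 0.4065, 0.1793]
tool_rot: [1.0, -0.001, 0.001, -0.0]
wrist_force: [1.2, 0.4, -0.3]
width: 0.0159
grip_force: 29.8
```

```bash
python3 - <<'E'
from g import *
s=read_state();print(s["time"],s["position"].round(4),s["width"],s["grip_force"])
go(tub(.475,.408,.035),5)
c=cam("side");cv2.imwrite("pics/s4.png",cv2.resize(c["image"][60:200,150:390],None,fx=3,fy=3,interpolation=cv2.INTER_CUBIC))
E
```

```text
8.525 [0.4752 0.4065 0.1793] 0.015876052115205038 29.801157116889954
target [0.475 0.408 0.035] n 5 dp [-0.0001, -0.0003, 0.0289] rot [-0.0, -0.0004, -0.0002] |dp| 0.029 deg 0.0 path [[0.475, 0.407, 0.15], [0.475, 0.407, 0.093], [0.475, 0.408, 0.035]]
```

View pics/s4.png

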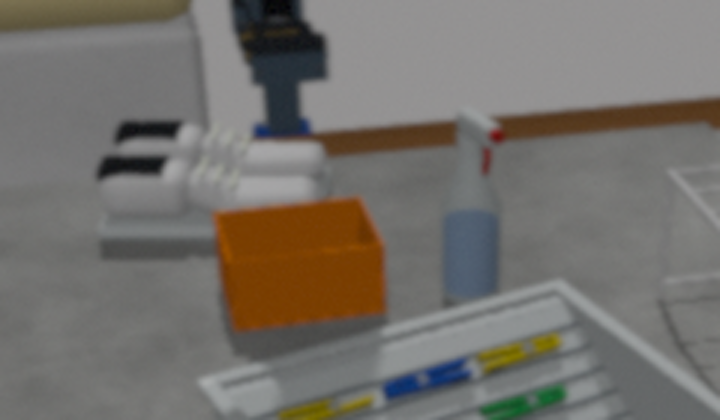

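The peg is held above the tub (fingers at about (285,130) in the crop, tub below). Lowering, releasing and backing out.

Emit:
move_arm([
  {"dp": [0, 0, 0.029], "rot": [0, 0, 0], "fingers": -1},
  {"dp": [0, 0, 0.029], "rot": [0, 0, 0], "fingers": -1},
  {"dp": [0, 0, 0.029], "rot": [0, 0, 0], "fingers": -1},
  {"dp": [0, 0, 0.029], "rot": [0, 0, 0], "fingers": -1},
  {"dp": [0, 0, 0.029], "rot": [0, 0, 0], "fingers": -1},
])

```text
time: 9.2
position: [0.476, 0.4051, 0.0329]
tool_rot: [1.0, -0.0, 0.0, -0.001]
wrist_force: [0.1, 0.2, -0.4]
width: 0.0161
grip_force: 29.8
```

Emit:
move_arm([
  {"dp": [0, 0, 0], "rot": [0, 0, 0], "fingers": -0.2},
  {"dp": [0, 0, 0], "rot": [0, 0, 0], "fingers": -0.2},
  {"dp": [0, 0, -0.03], "rot": [0, 0, 0], "fingers": -0.2},
  {"dp": [0, 0, -0.055], "rot": [0, 0, 0], "fingers": -0.2},
  {"dp": [0, 0, -0.06], "rot": [0, 0, 0], "fingers": -0.2},
])

```text
time: 9.82
position: [0.4755, 0.4049, 0.1812]
tool_rot: [1.0, 0.0, 0.0, -0.001]
wrist_force: [1.5, 0.3, -0.3]
width: 0.0364
grip_force: 0.0
```

```bash
python3 - <<'E'
from g import *
s=read_state();print(s["time"],s["position"].round(4),s["width"])
go(board(*BENT,.07),10)
c=cam("scene");P=cloud(c);m=colors(c["image"])
for k,v in m.items():
    Q=P[v&np.all((P>[.39,.34,-.01])&(P<[.57,.48,.12]),-1)]
    if len(Q)>5: print(k,len(Q),Q.mean(0).round(3),Q.min(0).round(3),Q.max(0).round(3))
E
```

```text
9.825 [0.4755 0.4049 0.1812] 0.03642309121468859
target [ 0.5664 -0.0786  0.1077] n 10 dp [0.0032, 0.0502, -0.0044] rot [0.0515, -0.0073, -0.0271] |dp| 0.05 deg 3.4 path [[0.479, 0.355, 0.186], [0.489, 0.254, 0.186], [0.505, 0.155, 0.177], [0.526, 0.059, 0.157], [0.552, -0.034, 0.126]]
blue 34 [0.472 0.4   0.018] [0.441 0.394 0.012] [0.494 0.408 0.021]
```

Blue lies in the tub at z ≈ 18 mm. On to the bent peg.

Emit:
move_arm([
  {"dp": [0.0032, 0.0502, -0.0044], "rot": [0.0515, -0.0073, -0.0271], "fingers": -0.2},
  {"dp": [0.0032, 0.0502, -0.0044], "rot": [0.0515, -0.0073, -0.0271], "fingers": -0.2},
  {"dp": [0.0032, 0.0502, -0.0044], "rot": [0.0515, -0.0073, -0.0271], "fingers": -0.2},
  {"dp": [0.0032, 0.0502, -0.0044], "rot": [0.0515, -0.0073, -0.0271], "fingers": -0.2},
  {"dp": [0.0032, 0.0502, -0.0044], "rot": [0.0515, -0.0073, -0.0271], "fingers": -0.2},
])

```text
time: 10.5
position: [0.5061, 0.1536, 0.1756]
tool_rot: [0.989, 0.069, -0.016, -0.13]
wrist_force: [1.8, 0.4, 0.0]
width: 0.0367
grip_force: 0.0
```

Emit:
move_arm([
  {"dp": [0.0032, 0.0502, -0.0044], "rot": [0.0515, -0.0073, -0.0271], "fingers": -0.2},
  {"dp": [0.0032, 0.0502, -0.0044], "rot": [0.0515, -0.0073, -0.0271], "fingers": -0.2},
  {"dp": [0.0032, 0.0502, -0.0044], "rot": [0.0515, -0.0073, -0.0271], "fingers": -0.2},
  {"dp": [0.0032, 0.0502, -0.0044], "rot": [0.0515, -0.0073, -0.0271], "fingers": -0.2},
  {"dp": [0.0032, 0.0502, -0.0044], "rot": [0.0515, -0.0073, -0.0271], "fingers": -0.2},
])

```text
time: 11.12
position: [0.5677, -0.0812, 0.1061]
tool_rot: [0.957, 0.135, -0.035, -0.254]
wrist_force: [0.8, 0.7, 1.4]
width: 0.0364
grip_force: 0.0
```

```bash
python3 - <<'E'
from tip import *
tip();look("w5");go(board(-.0918,BENT[1],-.0213),5)
E
```

```text
t 11.125 w 0.0364 tcp t,s,n 0.027 -0.0939 0.07
finger -1 459 maxz [-0.0277 -0.0277 -0.0274 -0.0273 -0.0271 -0.027  -0.0269 -0.0268] y -0.0293 -0.0184
finger 1 455 maxz [-0.0281 -0.0279 -0.0277 -0.0277 -0.0276 -0.0273 -0.0273 -0.0266] y 0.0179 0.028
plane off -0.0004 ang 0.13 37108
yellow [177.  60.] 2610 t [-0.1236 -0.0435] s [0.0034 0.009  0.0189] h [0.0125 0.0135]
yellow [313. 253.] 220 t [0.0718 0.0836] s [-0.0972 -0.0928 -0.0865] h [0.0121 0.013 ]
yellow [307. 306.] 158 t [0.1146 0.1446] s [-0.0888 -0.0866 -0.0837] h [0.0124 0.0134]
yellow [319. 306.] 167 t [0.1146 0.145 ] s [-0.0999 -0.0971 -0.0951] h [0.0123 0.0131]
blue [191. 183.] 1840 t [-0.0277  0.0555] s [0.0038 0.0093 0.0191] h [0.0126 0.0136]
green [245.  86.] 1726 t [-0.1035 -0.0208] s [-0.0479 -0.0416 -0.0329] h [0.0124 0.0134]
green [310. 184.] 1128 t [-0.0263  0.0558] s [-0.099  -0.0889 -0.0751] h [0.0126 0.016 ]
target [ 0.5543 -0.036   0.0279] n 5 dp [-0.0, -0.0012, 0.0181] rot [0.0001, -0.0002, -0.0005] |dp| 0.018 deg 0.0 path [[0.565, -0.074, 0.088], [0.56, -0.055, 0.058], [0.554, -0.036, 0.028]]
```

View pics/w5.png

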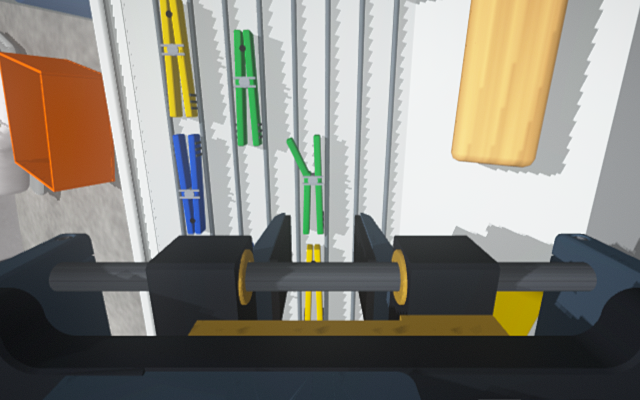

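The bent green peg is seen with its coil at (313,180) and its splayed bar to the upper left. The handle runs towards the gripper, and the yellow neighbour starts at row 245, clear of the pads.

Emit:
move_arm([
  {"dp": [0, -0.001, 0.025], "rot": [0, 0, 0], "fingers": -0.2},
  {"dp": [0, -0.001, 0.025], "rot": [0, 0, 0], "fingers": -0.2},
  {"dp": [0, 0, 0.02], "rot": [0, 0, 0], "fingers": -0.2},
  {"dp": [0, 0, 0.01], "rot": [0, 0, 0], "fingers": -0.2},
  {"dp": [0, 0, 0.005], "rot": [0, 0, 0], "fingers": -0.2},
])

```text
time: 11.85
position: [0.5549, -0.0366, 0.0326]
tool_rot: [0.957, 0.134, -0.036, -0.254]
wrist_force: [1.2, 0.2, 0.1]
width: 0.0367
grip_force: 0.0
```

```bash
python3 - <<'E'
from g import *
go(board(-.0918,BENT[1],-.0213),1)
E
```

```text
target [ 0.5543 -0.036   0.0279] n 1 dp [-0.0004, 0.0016, 0.0044] rot [0.0013, 0.0006, 0.0008] |dp| 0.005 deg 0.1 path [[0.554, -0.036, 0.028]]
```

Emit:
move_arm([
  {"dp": [0, 0.001, 0.0045], "rot": [0, 0, 0], "fingers": -0.2},
  {"dp": [0, 0, 0], "rot": [0, 0, 0], "fingers": -1},
  {"dp": [0, 0, 0], "rot": [0, 0, 0], "fingers": -1},
  {"dp": [0, 0, 0], "rot": [0, 0, 0], "fingers": -1},
  {"dp": [0, 0, 0], "rot": [0, 0, 0], "fingers": -1},
])

```text
time: 12.48
position: [0.5543, -0.0357, 0.0277]
tool_rot: [0.957, 0.134, -0.036, -0.254]
wrist_force: [-0.7, -2.6, 3.2]
width: 0.016
grip_force: 29.9
```

Emit:
move_arm([
  {"dp": [0, 0, -0.012], "rot": [0, 0, 0], "fingers": -1},
  {"dp": [0, 0, -0.02], "rot": [0, 0, 0], "fingers": -1},
  {"dp": [0, 0, -0.03], "rot": [0, 0, 0], "fingers": -1},
  {"dp": [0, 0, -0.03], "rot": [0, 0, 0], "fingers": -1},
  {"dp": [0, 0, -0.03], "rot": [0, 0, 0], "fingers": -1},
])

```text
time: 13.1
position: [0.5709, -0.0944, 0.135]
tool_rot: [0.957, 0.134, -0.036, -0.254]
wrist_force: [0.8, 0.1, -0.0]
width: 0.0164
grip_force: 29.9
```

```bash
python3 - <<'E'
from g import *
s=read_state();print(s["time"],s["width"],s["grip_force"])
go(tub(.475,.42,.18),10)
E
```

```text
13.1 0.016409469327502254 29.921317398548126
target [0.475 0.42  0.18 ] n 10 dp [-0.0017, -0.0522, 0.0106] rot [-0.0516, 0.0073, 0.0271] |dp| 0.053 deg 3.4 path [[0.555, -0.046, 0.152], [0.528, 0.053, 0.177], [0.506, 0.157, 0.192], [0.489, 0.262, 0.195], [0.478, 0.367, 0.188]]
```

Emit:
move_arm([
  {"dp": [-0.0017, -0.0522, 0.0106], "rot": [-0.0516, 0.0073, 0.0271], "fingers": -1},
  {"dp": [-0.0017, -0.0522, 0.0106], "rot": [-0.0516, 0.0073, 0.0271], "fingers": -1},
  {"dp": [-0.0017, -0.0522, 0.0106], "rot": [-0.0516, 0.0073, 0.0271], "fingers": -1},
  {"dp": [-0.0017, -0.0522, 0.0106], "rot": [-0.0516, 0.0073, 0.0271], "fingers": -1},
  {"dp": [-0.0017, -0.0522, 0.0106], "rot": [-0.0516, 0.0073, 0.0271], "fingers": -1},
])

```text
time: 13.72
position: [0.5056, 0.1587, 0.1916]
tool_rot: [0.989, 0.067, -0.017, -0.128]
wrist_force: [1.2, 0.5, 0.1]
width: 0.0164
grip_force: 29.9
```

Emit:
move_arm([
  {"dp": [-0.0017, -0.0522, 0.0106], "rot": [-0.0516, 0.0073, 0.0271], "fingers": -1},
  {"dp": [-0.0017, -0.0522, 0.0106], "rot": [-0.0516, 0.0073, 0.0271], "fingers": -1},
  {"dp": [-0.0017, -0.0522, 0.0106], "rot": [-0.0516, 0.0073, 0.0271], "fingers": -1},
  {"dp": [-0.0017, -0.0522, 0.0106], "rot": [-0.0516, 0.0073, 0.0271], "fingers": -1},
  {"dp": [-0.0017, -0.0522, 0.0106], "rot": [-0.0516, 0.0073, 0.0271], "fingers": -1},
])

```text
time: 14.35
position: [0.4751, 0.4228, 0.1796]
tool_rot: [1.0, -0.0, 0.001, 0.001]
wrist_force: [1.6, -0.5, 0.4]
width: 0.0161
grip_force: 29.9
```

Emit:
move_arm([
  {"dp": [0, 0, 0.029], "rot": [0, 0, 0], "fingers": -1},
  {"dp": [0, 0, 0.029], "rot": [0, 0, 0], "fingers": -1},
  {"dp": [0, 0, 0.029], "rot": [0, 0, 0], "fingers": -1},
  {"dp": [0, 0, 0.025], "rot": [0, 0, 0], "fingers": -1},
  {"dp": [0, 0, 0.02], "rot": [0, 0, 0], "fingers": -1},
])

```text
time: 14.98
position: [0.4752, 0.4208, 0.0461]
tool_rot: [1.0, 0.0, -0.0, 0.0]
wrist_force: [-1.2, 0.2, 0.1]
width: 0.0159
grip_force: 29.9
```

Emit:
move_arm([
  {"dp": [0, 0, 0], "rot": [0, 0, 0], "fingers": -0.2},
  {"dp": [0, 0, 0], "rot": [0, 0, 0], "fingers": -0.2},
  {"dp": [0, 0, -0.03], "rot": [0, 0, 0], "fingers": -0.2},
  {"dp": [0, 0, -0.055], "rot": [0, 0, 0], "fingers": -0.2},
  {"dp": [0, 0, -0.06], "rot": [0, 0, 0], "fingers": -0.2},
])

```text
time: 15.6
position: [0.4751, 0.4209, 0.1943]
tool_rot: [1.0, 0.0, 0.0, -0.0]
wrist_force: [0.8, 0.2, 0.6]
width: 0.0365
grip_force: 0.0
```

```bash
cat >> tip.py <<'E'
def intub():
    c=cam("scene");P=cloud(c)
    for k,v in colors(c["image"]).items():
        Q=P[v&np.all((P>[.39,.34,-.01])&(P<[.57,.48,.12]),-1)]
        if len(Q)>5: print(k,len(Q),Q.mean(0).round(3),Q.min(0).round(3),Q.max(0).round(3))
E
python3 - <<'E'
from tip import *
s=read_state();print(s["time"],s["position"].round(4),s["width"])
go(board(*SNAP,.07),10);intub()
E
```

```text
15.6 [0.4751 0.4209 0.1943] 0.03645032811434709
target [ 0.448  -0.0188  0.1592] n 10 dp [-0.0081, 0.0436, -0.0066] rot [0.0516, -0.0072, -0.0271] |dp| 0.045 deg 3.4 path [[0.467, 0.377, 0.201], [0.455, 0.289, 0.208], [0.447, 0.2, 0.205], [0.444, 0.111, 0.194], [0.446, 0.024, 0.173]]
blue 37 [0.473 0.401 0.018] [0.442 0.394 0.013] [0.493 0.41  0.022]
green 67 [0.469 0.42  0.022] [0.44  0.412 0.013] [0.501 0.429 0.03 ]
```

Two are in the tub. Now the snapped peg.

Emit:
move_arm([
  {"dp": [-0.0081, 0.0436, -0.0066], "rot": [0.0516, -0.0072, -0.0271], "fingers": -0.2},
  {"dp": [-0.0081, 0.0436, -0.0066], "rot": [0.0516, -0.0072, -0.0271], "fingers": -0.2},
  {"dp": [-0.0081, 0.0436, -0.0066], "rot": [0.0516, -0.0072, -0.0271], "fingers": -0.2},
  {"dp": [-0.0081, 0.0436, -0.0066], "rot": [0.0516, -0.0072, -0.0271], "fingers": -0.2},
  {"dp": [-0.0081, 0.0436, -0.0066], "rot": [0.0516, -0.0072, -0.0271], "fingers": -0.2},
])

```text
time: 16.27
position: [0.4472, 0.1985, 0.2038]
tool_rot: [0.989, 0.069, -0.016, -0.129]
wrist_force: [1.2, -0.5, 0.4]
width: 0.0364
grip_force: 0.0
```

Emit:
move_arm([
  {"dp": [-0.0081, 0.0436, -0.0066], "rot": [0.0516, -0.0072, -0.0271], "fingers": -0.2},
  {"dp": [-0.0081, 0.0436, -0.0066], "rot": [0.0516, -0.0072, -0.0271], "fingers": -0.2},
  {"dp": [-0.0081, 0.0436, -0.0066], "rot": [0.0516, -0.0072, -0.0271], "fingers": -0.2},
  {"dp": [-0.0081, 0.0436, -0.0066], "rot": [0.0516, -0.0072, -0.0271], "fingers": -0.2},
  {"dp": [-0.0081, 0.0436, -0.0066], "rot": [0.0516, -0.0072, -0.0271], "fingers": -0.2},
])

```text
time: 16.9
position: [0.4488, -0.0209, 0.1571]
tool_rot: [0.957, 0.134, -0.034, -0.254]
wrist_force: [1.2, -0.2, -1.0]
width: 0.0363
grip_force: 0.0
```

```bash
python3 - <<'E'
from tip import *
tip();look("w6");go(board(.0120,.125,-.0213),5)
E
```

```text
t 16.9 w 0.0363 tcp t,s,n 0.1248 0.01 0.0693
finger -1 459 maxz [-0.0292 -0.0289 -0.0285 -0.0283 -0.0282 -0.0278 -0.0277 -0.0275] y -0.0292 -0.0184
finger 1 454 maxz [-0.0284 -0.028  -0.0278 -0.0278 -0.0272 -0.0271 -0.0265 -0.0263] y 0.0179 0.0283
plane off -0.0004 ang 0.15 37504
yellow [315. 191.] 890 t [0.0716 0.1542] s [0.0053 0.0088 0.0199] h [0.0126 0.0135]
yellow [435. 187.] 2006 t [0.0724 0.1557] s [-0.0987 -0.0908 -0.0837] h [0.012 0.013]
blue [313.  60.] 1654 t [-0.0254  0.0559] s [0.0047 0.0139 0.0195] h [0.0126 0.0136]
blue [376. 177.] 1307 t [0.0702 0.1459] s [-0.0472 -0.0421 -0.0317] h [0.0123 0.0133]
green [375.   7.] 114 t [-0.0262 -0.0189] s [-0.0357 -0.0331 -0.0312] h [0.0121 0.0133]
green [392.   7.] 130 t [-0.0266 -0.0189] s [-0.0482 -0.0455 -0.0434] h [0.0121 0.0133]
target [0.4358 0.024  0.0795] n 5 dp [-0.0, -0.001, 0.0181] rot [0.0001, -0.0004, -0.0004] |dp| 0.018 deg 0.0 path [[0.447, -0.014, 0.14], [0.441, 0.005, 0.11], [0.436, 0.024, 0.079]]
```

View pics/w6.png

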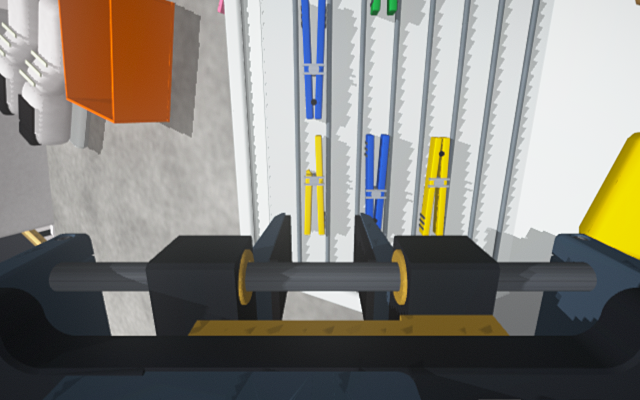

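```bash
python3 - <<'E'
from g import *
for _ in range(3):
    s=read_state();d=s["position"]-A;print(s["time"],d@by,d@up,d@N)
go(board(.0122,.125,-.0213),1)
E
```

```text
17.0 0.1249747193620685 0.00707144922430772 0.06906972758680806
17.0 0.1249747193620685 0.00707144922430772 0.06906972758680806
17.0 0.1249747193620685 0.00707144922430772 0.06906972758680806
target [0.4358 0.0241 0.0796] n 1 dp [-0.0002, -0.0052, 0.0904] rot [0.0006, -0.0019, -0.0021] |dp| 0.091 deg 0.2 path [[0.436, 0.024, 0.08]]
```

The arm was still swinging from the fast move, so I go down and correct the residual near the board.

Emit:
move_arm([
  {"dp": [0, 0, 0.025], "rot": [0, 0, 0], "fingers": -0.2},
  {"dp": [0, 0, 0.025], "rot": [0, 0, 0], "fingers": -0.2},
  {"dp": [0, 0, 0.02], "rot": [0, 0, 0], "fingers": -0.2},
  {"dp": [0, 0, 0.01], "rot": [0, 0, 0], "fingers": -0.2},
  {"dp": [0, 0, 0.003], "rot": [0, 0, 0], "fingers": -0.2},
])

```text
time: 17.62
position: [0.4372, 0.0208, 0.0845]
tool_rot: [0.957, 0.134, -0.035, -0.254]
wrist_force: [-0.6, -0.2, -0.6]
width: 0.0367
grip_force: 0.0
```

```bash
python3 - <<'E'
from g import *
go(board(.0124,.125,-.0213),1)
E
```

```text
target [0.4357 0.0243 0.0797] n 1 dp [-0.0004, -0.0009, 0.0061] rot [0.0011, 0.0, 0.0009] |dp| 0.006 deg 0.1 path [[0.436, 0.024, 0.08]]
```

Emit:
move_arm([
  {"dp": [0, -0.0008, 0.0055], "rot": [0, 0, 0], "fingers": -0.2},
  {"dp": [0, 0, 0], "rot": [0, 0, 0], "fingers": -1},
  {"dp": [0, 0, 0], "rot": [0, 0, 0], "fingers": -1},
  {"dp": [0, 0, 0], "rot": [0, 0, 0], "fingers": -1},
  {"dp": [0, 0, 0], "rot": [0, 0, 0], "fingers": -1},
])

```text
time: 18.25
position: [0.4362, 0.0237, 0.0799]
tool_rot: [0.957, 0.134, -0.035, -0.254]
wrist_force: [0.2, -1.6, 4.3]
width: 0.0158
grip_force: 30.0
```

Emit:
move_arm([
  {"dp": [0, 0, -0.012], "rot": [0, 0, 0], "fingers": -1},
  {"dp": [0, 0, -0.02], "rot": [0, 0, 0], "fingers": -1},
  {"dp": [0, 0, -0.03], "rot": [0, 0, 0], "fingers": -1},
  {"dp": [0, 0, -0.03], "rot": [0, 0, 0], "fingers": -1},
  {"dp": [0, 0, -0.03], "rot": [0, 0, 0], "fingers": -1},
])

```text
time: 18.88
position: [0.4526, -0.0351, 0.1872]
tool_rot: [0.957, 0.134, -0.036, -0.254]
wrist_force: [0.7, -0.1, -0.3]
width: 0.0158
grip_force: 30.0
```

```bash
python3 - <<'E'
from g import *
s=read_state();print(s["time"],s["width"],s["grip_force"])
go(tub(.475,.39,.18),10)
E
```

```text
18.875 0.015779717216513618 29.978337585926056
target [0.475 0.39  0.18 ] n 10 dp [0.0087, -0.0404, 0.0125] rot [-0.0515, 0.0072, 0.0271] |dp| 0.043 deg 3.4 path [[0.45, 0.007, 0.196], [0.447, 0.092, 0.208], [0.449, 0.179, 0.211], [0.456, 0.265, 0.205], [0.467, 0.349, 0.19]]
```

Emit:
move_arm([
  {"dp": [0.0087, -0.0404, 0.0125], "rot": [-0.0515, 0.0072, 0.0271], "fingers": -1},
  {"dp": [0.0087, -0.0404, 0.0125], "rot": [-0.0515, 0.0072, 0.0271], "fingers": -1},
  {"dp": [0.0087, -0.0404, 0.0125], "rot": [-0.0515, 0.0072, 0.0271], "fingers": -1},
  {"dp": [0.0087, -0.0404, 0.0125], "rot": [-0.0515, 0.0072, 0.0271], "fingers": -1},
  {"dp": [0.0087, -0.0404, 0.0125], "rot": [-0.0515, 0.0072, 0.0271], "fingers": -1},
])

```text
time: 19.5
position: [0.4491, 0.1805, 0.2107]
tool_rot: [0.989, 0.067, -0.017, -0.128]
wrist_force: [1.7, -0.1, -0.7]
width: 0.0157
grip_force: 30.0
```

Emit:
move_arm([
  {"dp": [0.0087, -0.0404, 0.0125], "rot": [-0.0515, 0.0072, 0.0271], "fingers": -1},
  {"dp": [0.0087, -0.0404, 0.0125], "rot": [-0.0515, 0.0072, 0.0271], "fingers": -1},
  {"dp": [0.0087, -0.0404, 0.0125], "rot": [-0.0515, 0.0072, 0.0271], "fingers": -1},
  {"dp": [0.0087, -0.0404, 0.0125], "rot": [-0.0515, 0.0072, 0.0271], "fingers": -1},
  {"dp": [0.0087, -0.0404, 0.0125], "rot": [-0.0515, 0.0072, 0.0271], "fingers": -1},
])

```text
time: 20.12
position: [0.4748, 0.3922, 0.1795]
tool_rot: [1.0, -0.0, 0.001, 0.0]
wrist_force: [2.1, -0.6, 0.1]
width: 0.016
grip_force: 30.0
```

Emit:
move_arm([
  {"dp": [0, 0, 0.029], "rot": [0, 0, 0], "fingers": -1},
  {"dp": [0, 0, 0.029], "rot": [0, 0, 0], "fingers": -1},
  {"dp": [0, 0, 0.029], "rot": [0, 0, 0], "fingers": -1},
  {"dp": [0, 0, 0.025], "rot": [0, 0, 0], "fingers": -1},
  {"dp": [0, 0, 0.02], "rot": [0, 0, 0], "fingers": -1},
])

```text
time: 20.75
position: [0.4746, 0.3906, 0.0463]
tool_rot: [1.0, -0.0, -0.0, -0.0]
wrist_force: [-0.2, 0.4, -0.1]
width: 0.0157
grip_force: 30.0
```

Emit:
move_arm([
  {"dp": [0, 0, 0], "rot": [0, 0, 0], "fingers": -0.2},
  {"dp": [0, 0, 0], "rot": [0, 0, 0], "fingers": -0.2},
  {"dp": [0, 0, -0.03], "rot": [0, 0, 0], "fingers": -0.2},
  {"dp": [0, 0, -0.055], "rot": [0, 0, 0], "fingers": -0.2},
  {"dp": [0, 0, -0.06], "rot": [0, 0, 0], "fingers": -0.2},
])

```text
time: 21.38
position: [0.4744, 0.3907, 0.1945]
tool_rot: [1.0, 0.0, 0.0, -0.001]
wrist_force: [1.6, 0.7, 0.1]
width: 0.0366
grip_force: 0.0
```

```bash
python3 - <<'E'
from tip import *
s=read_state();print(s["time"],s["position"].round(4),s["width"])
intub();c=cam("scene");cv2.imwrite("pics/f.png",cv2.resize(c["image"][130:290,220:500],None,fx=2.8,fy=2.8,interpolation=cv2.INTER_CUBIC))
E
```

```text
21.375 [0.4744 0.3907 0.1945] 0.03655406414795245
yellow 59 [0.463 0.384 0.021] [0.417 0.374 0.004] [0.567 0.422 0.087]
blue 39 [0.472 0.401 0.017] [0.439 0.394 0.013] [0.492 0.41  0.022]
green 72 [0.469 0.42  0.022] [0.441 0.412 0.013] [0.503 0.429 0.032]
```

View pics/f.png

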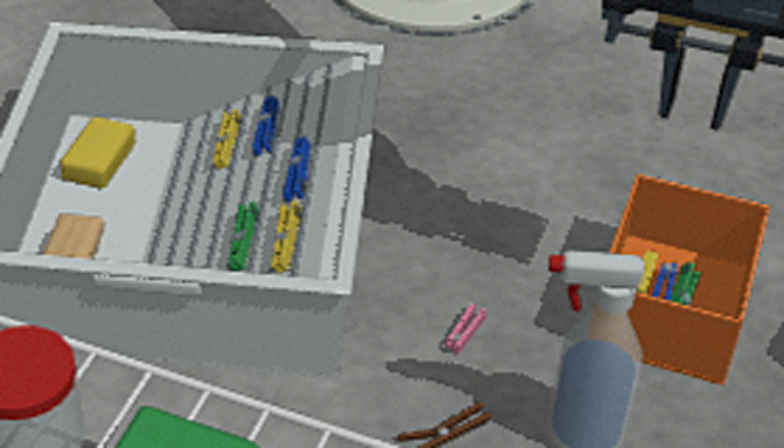

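The final view shows yellow, blue and green in the tub (about (645–690,275) in the crop). The five sound pegs are still in their grooves and the gripper is clear. Handing in.

```bash
python3 -c "
from bench import ticket
print(ticket.close_job())"
```

```text
the job is handed in; nothing more can be done
None
```

All three faulty pegs (short blue, bent green, snapped yellow) are in the scrap tub, and the last camera view shows the five sound pegs still in their grooves. I handed the job in at about 21 s, but no verdict came back.

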